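# Set the mitre saw to the marked angle and lock its table

### The job

Set the mitre saw up for the next cut: put the pale pine offcut that lies in the way of the saw table's arm into the red scrap bin, then swing the saw table round until its red pointer stands at the green dot on the scale. Lock it there: line the black lock knob up with its slot, push it down and turn it a quarter turn clockwise until it stays down. Leave the other things on the bench where they are.

Things in the scene. Friction and masses are not known exactly. Their poses are not given: they have to be found in the camera images.
- offcut_center (a point): centre of the pale pine offcut, a plain block 84 mm long (its x axis), 44 mm wide (y) and 44 mm high, about 90 g, lying on the bench just in front of the saw in the sweep of the table's arm, which cannot pass over it. This point is 22 mm above the bench.
- offcut: the same offcut; origin at the centre of its underside.
- bin: red open-topped scrap bin on the bench, 210 mm (its x) by 160 mm (its y), 75 mm high, walls and floor 4 mm; loose, about 0.9 kg. Origin at the centre of its underside.
- table_axis (a point): point on the vertical axis of the saw's round table (aluminium disc, 262 mm across), at its top, 85 mm above the bench. Its -x axis points along the table's arm to the handle; it turns with the table. The raised saw head (to 470 mm above the bench) turns too; it stands over and behind the disc (+x side), no nearer than 100 mm to the lock knob. The red base keeps still.
- handle_grip (a point): middle of the black handle at the end of the table's red arm: a level round bar, 36 mm in diameter, 74 mm long, 285 mm from the table axis, 54 mm above the bench, 36 mm of free height under it. Its x axis runs along the bar to the table axis. The handle swings the table round its axis; dry friction (1.6 N m, 6 N at the handle) holds it where it is left. The arm is 60 mm wide.
- saw_table (a joint): angle of the saw table on its base, rad: 0 is straight ahead, positive anticlockwise seen from above, stops at -0.82 and 0.82. The dots on the scale stand at 0, -0.262, -0.393 and -0.524 (0, 15, 22.5 and 30 degrees); which of them is green changes.
- pointer_tip (a point): tip of the red pointer needle on the rim of the table, 154 mm from the table axis, 30 degrees to the side of the arm (clockwise from the arm seen from above); turns with the table, over the white scale plate.
- dot_green: green round sticker, 14 mm across, on the white scale plate of the base, 154 mm from the table axis, 61 mm above the bench: the angle wanted. Yellow, blue and orange dots mark other angles. Under the arm the base has an index notch for each dot, which takes the lock's pin when the pointer is at the dot.
- knob_grip (a point): on the vertical axis of the lock knob, an upright black bar 46 mm long, 14 mm thick, 28 mm high, on the table's arm 184 mm from the table axis. 12 mm below the bar's top, 16 mm above its underside; 128 mm above the bench when up. Its x axis runs along the bar; the white line on the bar's top is at the -x end. The steel lock housing under it (46 x 46 mm) ends 96 mm above the bench.
- lock_knob (a joint): turn of the lock knob, rad, growing clockwise seen from above. 0: bar along the arm, white line outwards: lined up with the slot in the housing (to within about 0.1 rad it can be pushed in). 1.5: stop, bar across the arm, locked. When up it turns freely from -0.5 to 1.5 (0.04 N m) and starts turned away from the slot.
- lock_pin (a joint): how far the knob and its pin are pushed down, m: 0 up, 0.011 fully down. A spring lifts it (4 N at the top, 8 N at the bottom). It passes 0.003 only with the knob in line with its slot and the table within about 1 degree of an index notch. Pushed down past 0.009 the knob can be turned clockwise; turned past 0.4 rad it is caught and stays down, at about 0.0085, when let go.
- glue: white glue bottle with an orange cap, 56 mm across, 180 mm tall, standing; a bystander, to be left alone. Origin at the centre of its underside.
- tape: yellow and black tape measure, 70 x 42 x 62 mm; a bystander, to be left alone. Origin at the centre of its underside.
- square: combination square lying flat, steel blade 300 mm long, blue head; a bystander, to be left alone. Origin at the centre of its underside.
- mug: white mug, 80 mm across, 95 mm tall; a bystander, to be left alone. Origin at the centre of its underside.
- screws: small carton of screws, 56 x 50 x 45 mm; a bystander, to be left alone. Origin at the centre of its underside.
- batten: dark hardwood batten, 300 x 44 x 44 mm, lying; a bystander, to be left alone. Origin at the centre of its underside.
There are look-alikes about, which are no part of the job. Leave any pink or turquoise look-alike of the offcut alone.

How it is judged (in metres and radians):
On the way, in this order (a step that is already met when the one before it is completed fails the run):
1. the offcut lies in the scrap bin (x of offcut_center in the frame of bin between -0.1 and 0.1 m and y of offcut_center in the frame of bin between -0.075 and 0.075 m and z of offcut_center in the frame of bin below 0.075 m and linear speed of offcut below 0.05 m/s), for 0.2 s.
2. with the pointer at the green dot the lock pin is pushed down into its notch (horizontal distance between pointer_tip and dot_green below 0.004 m and value of joint lock_pin above 0.007 m), for 0.1 s.
At the end, for the whole second after the job is handed in: The offcut lies at rest in the scrap bin, its centre below the rim; the pointer tip is within 4 mm of the green dot's centre, seen from above; the lock pin is down by more than 7 mm and the knob is turned more than 1.15 rad (66 degrees) clockwise past its slot; all let go (all of step 1 and all of step 2 and value of joint lock_knob above 1.15 rad and linear speed of saw_table below 0.02 m/s); the robot touches nothing.
It fails at once if a bystander on the bench is moved more than 30 mm or tipped (distance of any of glue, tape, square, mug, screws, batten from where it was at the start of the episode above 0.03 m or angle between any of glue, tape, square, mug, screws, batten's own z axis and vertical above 0.5 rad).
It also fails if it takes over 67 s, if anything falls off the work surface, if the arm or the gripper's body presses on something with over 40 N, if the wrist force passes 120 N, or if a joint passes its speed limit or range.

### The arm

A 6-joint arm with a two-finger parallel gripper is mounted at the origin on the work surface. World frame = base frame: x ahead of the robot, y to its left, z up, the work surface at z = 0. Lengths are in mm, angles in rad, forces in N, time in s.
With the tool pointing down it reaches from about 350 to 775 mm from the base axis. Payload 7.3 kg.
Tool frame: the origin (TCP) lies at the centre of the arm's flange, where the gripper is bolted on; the fingertips stand 178 mm ahead of it and the grasp point (between the pads) lies 159 mm ahead of it; z points along the fingers, y is the direction in which the jaws open and shut (so a half turn about z gives the same grasp; the last joint's range is limited). The gripper opens to 92 mm and grips with 3 to 60 N. Pads are 19 mm wide; open, the fingers measure 130 mm over their backs; the gripper's body (75 mm by 190 mm) begins 47 mm behind the grasp point.
Start: joints at [1.087, 0.342, 1.524, -0, 1.275, -0.146], TCP at [173.97, 495.341, 404.741] pointing down, gripper open.
Joint ranges: [-2.53, 2.53], [-0.77, 2.02], [0.04, 2.7], [-1, 4.14], [0.28, 2.66], [-3.11, 3.11]. Speed limits (rad/s): [2.57, 2.57, 3.14, 3.14, 3.14, 3.14].

### API

Orientations are given as [roll, pitch, yaw] about the fixed x, y, z axes, in that order (R = Rz(yaw) Ry(pitch) Rx(roll)).
In Python, from plant import get_obs, capture, close_job gives the robot as it stands. The module is installed in compiled form; this text tells all that it offers.
- The arm moves only by the shell command python3 -m pendant 'ROWS'. ROWS is JSON, a list of rows, each a list of 3 entries, a list of its own where there are three numbers: the shift along the tool's x, y, z in m, then the turn, a rotation vector about the tool's x, y, z in rad, then the finger opening in m, from 0 to 0.0918. In form: [[[tx, ty, tz], [wx, wy, wz], fingers], ...]. A call has 1 to 10 rows; each row is the pose to reach, as a shift and turn from the pose commanded when the call began, along the tool's axes at that moment; what a row does not reach only later rows make up. A row lasts 1/12 s, in which the tool goes at most 41.7 mm and 7.16 degrees, less where a joint would pass 70% of its speed; a pose out of reach is approached as far as the arm can. A call with a gripper value outside its range is refused whole. The fingers move at their own pace and stop on an object; the grip force is fixed at half the most. Time passes only in rows, so rows that repeat a pose let the fingers close. It gives the time, the measured TCP pose, the force and the opening at its end, in the units of the state.
- get_obs(): the state, without advancing time (a new reading comes with each control period).
- capture(name): name is "scene" or "side" or "wrist"; returns a dict with "color" (480x640x3 uint8, red, green, blue), "mtx" (3x3 intrinsics, pixels), "rvec" (rotation vector, rad) and "tvec" (3), from world to camera coordinates, as OpenCV has them. Camera axes: x right, y down, z forward; pixel columns grow to the right and rows downward; lengths in mm; the calibration is good to about 2 mm. A picture is of the moment at which its call begins. There is no depth.
- close_job(): hands the job in, once; it reports no verdict.
The state is a dict: "time": time; "joint_positions": joint angles; "dq": joint speeds; "tau": joint torques, N m; "tool_pos": TCP position; "tcp_rot": TCP orientation; "contact_force": force on the tool from outside, world axes, zero at the start; "moment": the same for the moment, N m; "grip_width": finger opening in mm.
Only numpy, scipy, OpenCV 4.12 (cv2) and the standard library are available. Lean on these libraries where they do the work, as an engineer would, in place of code of your own. Each camera call takes 0.05 s, during which the arm holds its last target. There are 200 camera calls.

## Working session

There is one attempt and no reset: what is moved stays moved. The work goes in short steps, Python scripts to look and compute and a shell command to move; the robot and the scene stay as the last step left them, time stands still between calls to the robot, and variables do not carry over. Pictures are saved under pics/ and viewed, about 8 in all and at most 12, crops included, and the job is handed in when it is done.

```bash
mkdir -p pics
python3 - <<'E'
from plant import *
import cv2,pickle
o=get_obs();print({k:o[k] for k in('time','tool_pos','tcp_rot','contact_force','grip_width')})
d={}
for n in("scene","side","wrist"):
    c=capture(n);d[n]=c;cv2.imwrite(f"pics/{n}0.png",c["color"][:,:,::-1]);print(n,c["mtx"].tolist(),c["rvec"],c["tvec"])
pickle.dump(d,open("d0.pkl","wb"))
E
```

```text
{'time': 0.0, 'tool_pos': array([173.89910747, 495.22160961, 404.03877494]), 'tcp_rot': array([-3.14004679e+00, -2.23009093e-04,  2.80384028e+00]), 'contact_force': array([ 0.01749331, -0.51639141,  0.61675784]), 'grip_width': 91.53074118570214}
scene [[483.6605512526982, 0.0, 306.7127291343524], [0.0, 483.6605512526982, 235.84377315706215], [0.0, 0.0, 1.0]] [ 1.08204233  2.63854    -0.7172682 ] [ 321.51890807 -388.8462138  1591.20418639]
side [[447.96019454742975, 0.0, 321.059883816042], [0.0, 447.96019454742975, 242.6174072734604], [0.0, 0.0, 1.0]] [ 2.17709265 -0.51442307  0.27259581] [-449.43435618  293.99909039  869.5479231 ]
wrist [[409.49037387314377, 0.0, 316.887492363862], [0.0, 409.49037387314377, 235.85630367751142], [0.0, 0.0, 1.0]] [-2.34560221 -1.66117691 -0.25961616] [-523.47810626  -39.03307615  392.81321227]
```

View pics/scene0.png

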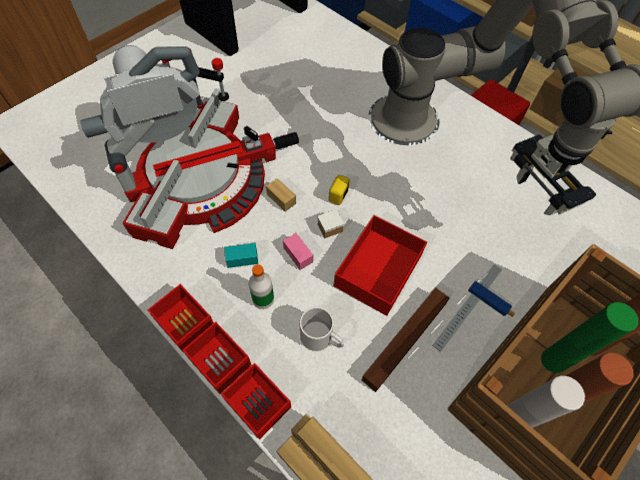

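View pics/side0.png

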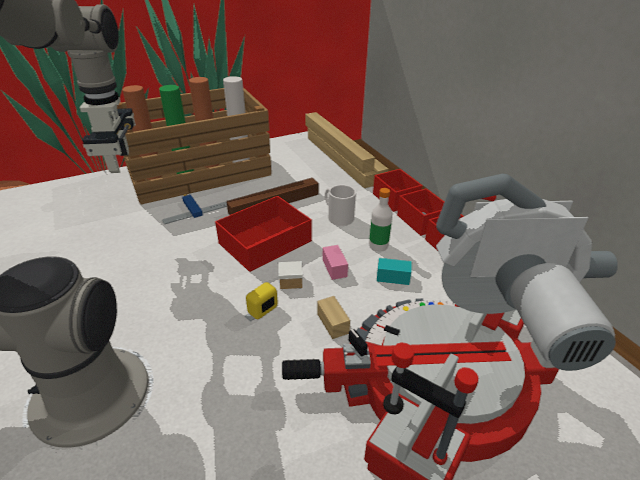

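Scene picture: pine offcut at about (281,194), bin (380,262), handle tip (287,140), tape (340,188), screws (330,222). Side picture: offcut (333,317), bin (265,232), handle (300,369). Next I zoom in on the saw and make a localisation helper.

```bash
cat > h.py <<'E'
import numpy as np,cv2
def cam(c):
    R=cv2.Rodrigues(np.array(c["rvec"],float))[0];return np.array(c["mtx"]),R,np.array(c["tvec"],float).ravel()
def plane(c,px,z):
    K,R,t=cam(c);o=-R.T@t;d=R.T@np.linalg.inv(K)@np.array([px[0],px[1],1.]);return o+d*(z-o[2])/d[2]
def proj(c,P):
    K,R,t=cam(c);q=K@(R@np.array(P,float)+t);return q[:2]/q[2]
def crop(c,x0,y0,x1,y1,s):
    return cv2.resize(c["color"][y0:y1,x0:x1,::-1],None,fx=s,fy=s,interpolation=cv2.INTER_CUBIC)
E
python3 - <<'E'
import pickle;from h import *
d=pickle.load(open("d0.pkl","rb"))
a=crop(d["scene"],120,100,320,240,4)[:300*2]
cv2.imwrite("pics/c1.png",a)
b=crop(d["side"],220,270,420,420,4)
cv2.imwrite("pics/c2.png",b)
s=d["scene"];v=d["side"]
print("off",plane(s,(281,192),44),plane(v,(333,311),44))
print("hand",plane(s,(287,140),54),plane(v,(300,369),54))
print("bin rim s",[plane(s,p,75).round() for p in[(376,217),(427,242),(386,299),(336,264)]])
print("bin rim v",[plane(v,p,75).round() for p in[(217,228),(267,198),(312,221),(257,254)]])
E
```

```text
off [514.24473334 -41.51299893  44.        ] [507.64876859 -50.5810117   44.        ]
hand [ 373.46745265 -164.72904581   54.        ] [ 374.06394659 -165.45085774   54.        ]
bin rim s [array([402., 216.,  75.]), array([366., 361.,  75.]), array([565., 391.,  75.]), array([582., 238.,  75.])]
bin rim v [array([360., 325.,  75.]), array([534., 408.,  75.]), array([600., 245.,  75.]), array([416., 176.,  75.])]
```

View pics/c1.png

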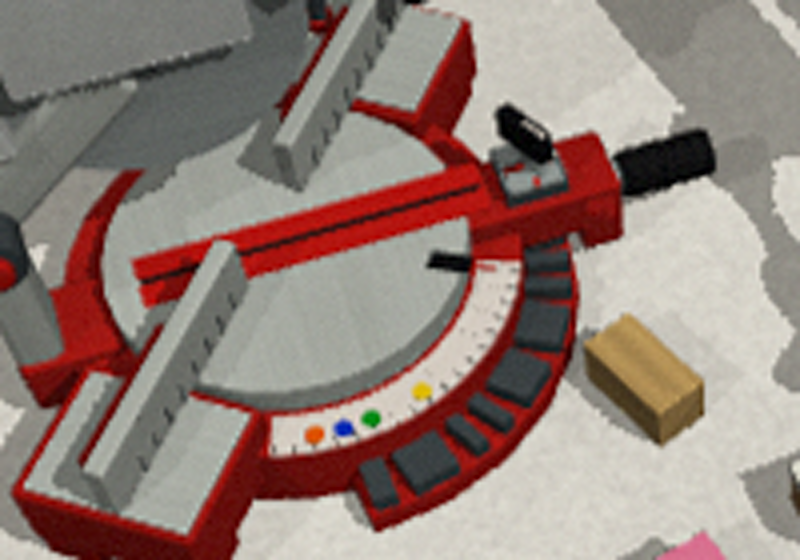

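View pics/c2.png

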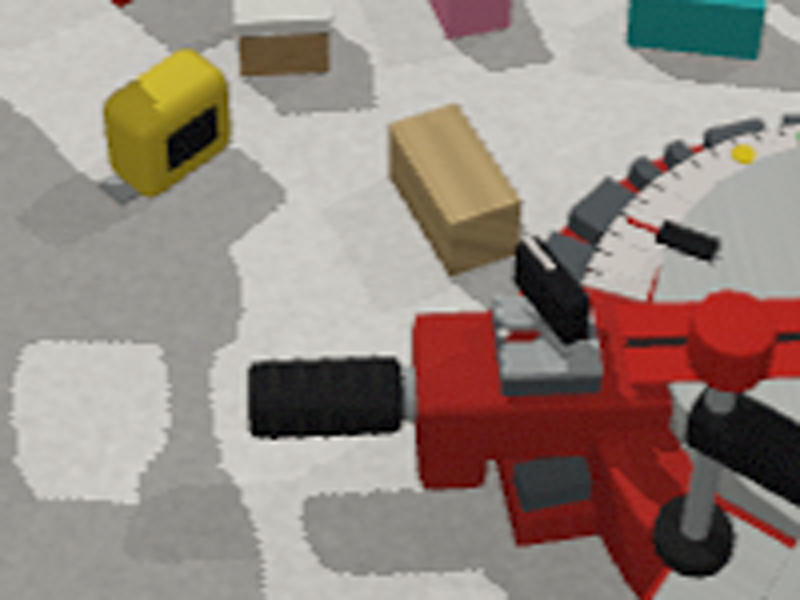

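c1 (4x of scene, origin 120,100): green dot at (371,418), with yellow (422,391), blue (344,428) and orange (315,435), so green is the 15° dot. Knob bar runs (500,108)–(550,155) with the white line at the (545,145) end. c2 confirms the offcut's top corners.

Run:
```python
import pickle;from h import *
from scipy.optimize import least_squares
d=pickle.load(open("d0.pkl","rb"));s=d["scene"];v=d["side"]
S=lambda x,y:(120+(x-1.5)/4,100+(y-1.5)/4); V=lambda x,y:(220+(x-1.5)/4,270+(y-1.5)/4)
for n,f,c,P in(("s",S,s,[(587,348),(628,315),(704,384),(661,420)]),("v",V,v,[(390,127),(457,104),(520,203),(452,221)])):
    q=np.array([plane(c,f(*p),44)[:2] for p in P]);l=[np.linalg.norm(q[i]-q[(i+1)%4]) for i in range(4)]
    a=(q[2]-q[1]+q[3]-q[0]);print(n,"offcut",q.mean(0).round(1),np.round(l),"yaw",np.arctan2(a[1],a[0]).round(3))
D=[(422,391,0),(371,418,-.262),(344,428,-.393),(315,435,-.524)]
pts=[(plane(s,S(x,y),61)[:2],a) for x,y,a in D]
hs=[plane(s,S(666,160),54)[:2],plane(v,V(326,397),54)[:2]]
print("dots",[p.round(1) for p,_ in pts],"handle",hs)
dv=plane(v,V(743,154),61)[:2]; print("yellow side",dv)
h=(hs[0]+hs[1])/2
def dot(x,a): # direction of pointer when table angle a: base phi + pi + a - pi/6
    t=x[2]+np.pi+a-np.pi/6; return x[:2]+154*np.array([np.cos(t),np.sin(t)])
def res(x):
    r=[dot(x,a)-p for p,a in pts]+[dot(x,0)-dv,[(np.hypot(*(h-x[:2]))-285)]]
    # pointer tip (needle tip) scene & side
    return np.concatenate(r)
r=least_squares(res,[640,-170,0]);x=r.x;print("axis,phi",x,r.fun.round(1))
u=h-x[:2];print("table angle from handle",(np.arctan2(u[1],u[0])-np.pi-x[2]+np.pi)%(2*np.pi)-np.pi)
for n,p in(("s",plane(s,S(495,267),63)),("v",plane(v,V(628,221),63))):
    w=p[:2]-x[:2];print("ptr",n,p,np.hypot(*w),(np.arctan2(w[1],w[0])-np.pi-x[2]+np.pi/6+np.pi)%(2*np.pi)-np.pi)
for n,P in(("s",[plane(s,S(*p),140) for p in((502,106),(551,152))]),("v",[plane(v,V(*p),140) for p in((524,240),(585,308))])):
    print("knob",n,np.round(P,1))
print("bin",)
for a in(0,-.262):
    t=x[2]+np.pi+a;print(a,"handle",x[:2]+285*np.array([np.cos(t),np.sin(t)]),"knob",x[:2]+184*np.array([np.cos(t),np.sin(t)]),"arm dir",t)
```

```text
s offcut [512.7 -44. ] [41. 83. 43. 83.] yaw 1.522
v offcut [509.1 -48.6] [43. 83. 40. 78.] yaw -1.617
dots [array([ 646.1, -128.4]), array([ 685.9, -135.6]), array([ 704.5, -142.2]), array([ 722.4, -151.7])] handle [array([ 374.33445613, -167.68410689]), array([ 376.11395591, -166.14662933])]
yellow side [ 645.71159206 -127.22509165]
axis,phi [ 637.00173233 -281.08006278   -1.10663976] [ 0.1  1.  -0.3  0.6 -0.2 -0.4 -0.6 -0.9  0.4 -0.1  0.6]
table angle from handle 0.6953937161347321
ptr s [ 538.5319656  -174.55964168   63.        ] 145.06169401782896 0.8055871758019544
ptr v [ 561.62719556 -142.02270012   63.        ] 158.17165013173943 0.5561529112476129
knob s [[ 473.6 -229.   140. ]
 [ 477.4 -172.   140. ]]
knob v [[ 468.3 -186.8  140. ]
 [ 472.7 -233.1  140. ]]
bin
0 handle [509.41613356 -26.23321665] knob [ 554.63067909 -116.54736212] arm dir 2.034952898498233
-0.262 handle [579.77873379  -1.88384426] knob [ 600.05776135 -100.82706556] arm dir 1.7729528984982328
```

```bash
cat >> h.py <<'E'
from scipy.spatial.transform import Rotation as Ro
def go(o,g,yaw,off=159):
    """shift (m) and turn to bring the grasp point to g (mm), tool down with given yaw"""
    R=Ro.from_euler('xyz',o["tcp_rot"]);T=Ro.from_euler('xyz',[np.pi,0,yaw])
    s=R.inv().apply(np.array(g,float)+[0,0,off]-o["tool_pos"])/1000
    return s.round(4),(R.inv()*T).as_rotvec().round(4)
E
python3 - <<'E'
import pickle;from h import *;from plant import get_obs
d=pickle.load(open("d0.pkl","rb"));K,R,t=cam(d["wrist"]);o=get_obs()
T=Ro.from_euler('xyz',o["tcp_rot"]);p=-R.T@t;print("cam in tool",T.inv().apply(p-o["tool_pos"]),"axis in tool",T.inv().apply(R[2]), "x axis",T.inv().apply(R[0]))
print(go(o,[511,-46,215],1.53))
s=d["scene"];print([plane(s,(120+x/4,100+y/4),50).round() for x,y in((578,290),(572,340),(560,400))])
E
```

```text
cam in tool [83.10400129 -0.66578552 19.32545153] axis in tool [-3.07557500e-01 -7.88975585e-04  9.51529170e-01] x axis [-8.92585613e-04  9.99999455e-01  5.40659994e-04]
(array([-0.4974, -0.3989,  0.0306]), array([-1.1000e-03,  6.0000e-04,  1.2739e+00]))
[array([ 504., -123.,   50.]), array([537., -92.,  50.]), array([578., -60.,  50.])]
```

```bash
python3 -m pendant '[[[-0.4974,-0.3989,0.03],[0,0,1.274],0.066],[[-0.4974,-0.3989,0.03],[0,0,1.274],0.066],[[-0.4974,-0.3989,0.03],[0,0,1.274],0.066],[[-0.4974,-0.3989,0.03],[0,0,1.274],0.066],[[-0.4974,-0.3989,0.03],[0,0,1.274],0.066],[[-0.4974,-0.3989,0.03],[0,0,1.274],0.066],[[-0.4974,-0.3989,0.03],[0,0,1.274],0.066],[[-0.4974,-0.3989,0.03],[0,0,1.274],0.066],[[-0.4974,-0.3989,0.03],[0,0,1.274],0.066],[[-0.4974,-0.3989,0.03],[0,0,1.274],0.066]]'
python3 -c "
from h import *;from plant import get_obs
print(go(get_obs(),[511,-40,215],1.53))"
```

```text
time: 0.98
tool_pos: [394.5, 140.1, 385.1]
tcp_rot: [3.141, -0.0, 1.548]
contact_force: [0.7, 1.0, 0.0]
grip_width: 66.4
(array([-0.1773,  0.1207,  0.0111]), array([ 0.0002, -0.0002,  0.0175]))
```

```bash
python3 -m pendant '[[[-0.1773,0.1207,0.011],[0,0,0.0175],0.066],[[-0.1773,0.1207,0.011],[0,0,0.0175],0.066],[[-0.1773,0.1207,0.011],[0,0,0.0175],0.066],[[-0.1773,0.1207,0.011],[0,0,0.0175],0.066],[[-0.1773,0.1207,0.011],[0,0,0.0175],0.066],[[-0.1773,0.1207,0.011],[0,0,0.0175],0.066],[[-0.1773,0.1207,0.011],[0,0,0.0175],0.066],[[-0.1773,0.1207,0.011],[0,0,0.0175],0.066]]'
python3 - <<'E'
from h import *;from plant import *;import pickle
c=capture("wrist");pickle.dump(c,open("w1.pkl","wb"));cv2.imwrite("pics/w1.png",c["color"][:,:,::-1])
print(go(get_obs(),[511,-40,28],1.53))
E
```

```text
time: 1.65
tool_pos: [511.3, -37.1, 373.5]
tcp_rot: [-3.14, -0.001, 1.535]
contact_force: [-0.5, 0.2, -0.5]
grip_width: 66.0
(array([-0.0037,  0.0003,  0.1868]), array([-0.0014, -0.0008,  0.0066]))
```

View pics/w1.png

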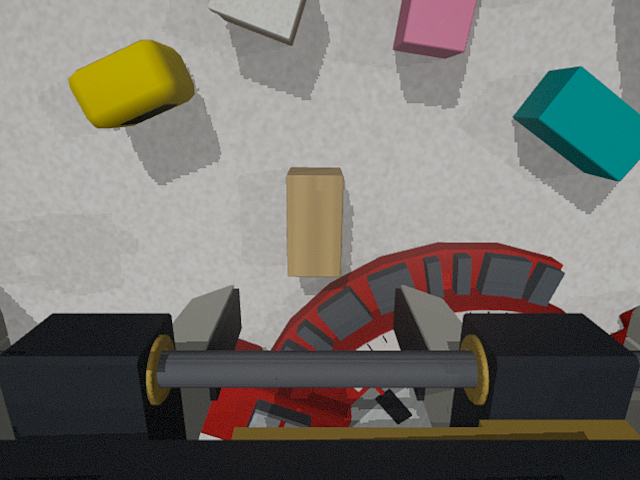

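The wrist picture shows the offcut's top face at about (288–342, 175–276), lined up with the jaws; the saw ring's outer edge runs from (280,345) to (440,245).

Run:
```python
from h import *;from plant import *;import pickle
c=pickle.load(open("w1.pkl","rb"))
q=np.array([plane(c,p,44)[:2] for p in((288,175),(342,176),(342,276),(288,275))]);print(q.round(1),q.mean(0))
print("ring",[plane(c,p,50)[:2].round() for p in((287,340),(360,278),(440,246))])
o=get_obs();print(go(o,[q[:,0].mean(),q[:,1].mean()+8,28],1.56))
```

```text
[[490.3  -4.9]
 [531.3  -7.2]
 [529.8 -89.7]
 [485.5 -87.2]] [509.23617615 -47.26673846]
ring [array([ 482., -144.]), array([544., -89.]), array([607., -64.])]
(array([-0.0031, -0.0015,  0.1868]), array([-0.0013, -0.0008, -0.0234]))
```

```bash
python3 -m pendant '[[[-0.003,-0.0015,0.187],[-0.001,-0.001,-0.01],0.066],[[-0.003,-0.0015,0.187],[-0.001,-0.001,-0.01],0.066],[[-0.003,-0.0015,0.187],[-0.001,-0.001,-0.01],0.066],[[-0.003,-0.0015,0.187],[-0.001,-0.001,-0.01],0.066],[[-0.003,-0.0015,0.187],[-0.001,-0.001,-0.01],0.066],[[-0.003,-0.0015,0.187],[-0.001,-0.001,-0.01],0.066],[[-0.003,-0.0015,0.187],[-0.001,-0.001,-0.01],0.03],[[-0.003,-0.0015,0.187],[-0.001,-0.001,-0.01],0.03],[[-0.003,-0.0015,0.187],[-0.001,-0.001,-0.01],0.03],[[-0.003,-0.0015,0.187],[-0.001,-0.001,-0.01],0.03]]'
python3 -c "
from h import *;from plant import get_obs
o=get_obs();print(o['contact_force'],go(o,[509,-39,150],1.53),go(o,[478,292,150],1.9))"
```

```text
time: 2.53
tool_pos: [510.5, -40.0, 189.0]
tcp_rot: [3.137, 0.002, 1.547]
contact_force: [0.2, 1.0, 8.8]
grip_width: 43.8
[0.22114525 1.04470457 8.78766712] (array([ 0.0008, -0.001 , -0.12  ]), array([0.0041, 0.0015, 0.0167])) (array([ 0.3309, -0.04  , -0.1206]), array([ 0.0038,  0.0022, -0.3533]))
```

```bash
python3 -m pendant '[[[0,0,-0.042],[0,0,0],0.03],[[0,0,-0.083],[0,0,0],0.03],[[0,0,-0.12],[0,0,0],0.03],[[0.331,-0.04,-0.12],[0.004,0.002,-0.353],0.03],[[0.331,-0.04,-0.12],[0.004,0.002,-0.353],0.03],[[0.331,-0.04,-0.12],[0.004,0.002,-0.353],0.03],[[0.331,-0.04,-0.12],[0.004,0.002,-0.353],0.03],[[0.331,-0.04,-0.12],[0.004,0.002,-0.353],0.03],[[0.331,-0.04,-0.12],[0.004,0.002,-0.353],0.03],[[0.331,-0.04,-0.12],[0.004,0.002,-0.353],0.03]]'
python3 - <<'E'
from h import *;from plant import *
o=get_obs();print(o["tool_pos"],o["grip_width"],go(o,[478,292,150],1.9),go(o,[478,292,55],1.9))
E
```

```text
time: 3.37
tool_pos: [481.3, 252.2, 308.2]
tcp_rot: [-3.141, -0.001, 1.899]
contact_force: [0.7, 0.1, -1.1]
grip_width: 43.6
[481.33294617 252.2050294  308.23626823] 43.593862247431424 (array([ 0.0387,  0.0097, -0.0007]), array([-0.0007, -0.0015, -0.0009])) (array([0.0386, 0.0097, 0.0943]), array([-0.0007, -0.0015, -0.0009]))
```

```bash
python3 -m pendant '[[[0.039,0.01,0],[0,0,0],0.03],[[0.039,0.01,0],[0,0,0],0.03],[[0.039,0.01,0.04],[0,0,0],0.03]]'
python3 - <<'E'
from h import *;from plant import *
a=capture("side");b=capture("wrist")
cv2.imwrite("pics/p7.png",np.hstack([cv2.resize(b["color"],(400,300)),crop(a,180,130,380,280,2)[:,:,::-1]])[:,:,::-1])
o=get_obs();print(o["tool_pos"],go(o,[478,292,55],1.9))
E
```

```text
time: 3.62
tool_pos: [480.4, 294.1, 274.1]
tcp_rot: [3.128, -0.003, 1.904]
contact_force: [2.3, 2.0, -1.4]
grip_width: 43.8
[476.88817768 290.35259074 263.55020694] (array([0.0012, 0.0021, 0.0495]), array([-0.0108, -0.0007,  0.0008]))
```

View pics/p7.png

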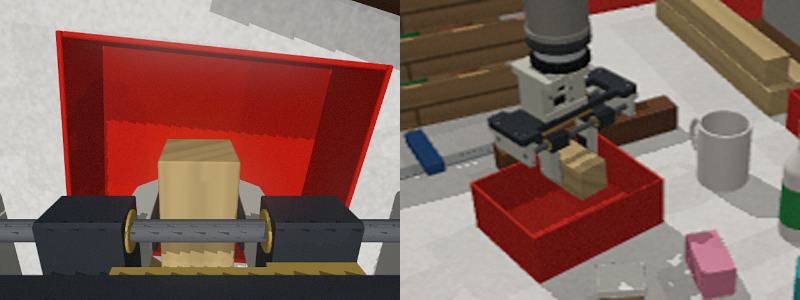

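p7: the offcut is held over the bin, bin rim corners (60,32) and (390,66) ahead of it. Lowering and releasing.

```bash
python3 -m pendant '[[[0.008,0.002,0.025],[-0.01,0,0],0.03],[[0.008,0.002,0.05],[-0.01,0,0],0.03],[[0.008,0.002,0.05],[-0.01,0,0],0.03],[[0.008,0.002,0.05],[-0.01,0,0],0.062],[[0.008,0.002,0.05],[-0.01,0,0],0.062],[[0.008,0.002,0.05],[-0.01,0,0],0.062],[[0.008,0.002,0.01],[-0.01,0,0],0.062],[[0.008,0.002,-0.03],[-0.01,0,0],0.062],[[0.008,0.002,-0.07],[-0.01,0,0],0.062],[[0.008,0.002,-0.11],[-0.01,0,0],0.062]]'
python3 - <<'E'
from h import *;from plant import *;import pickle
a=capture("scene");b=capture("side");pickle.dump((a,b),open("d2.pkl","wb"))
A=crop(a,310,190,450,330,2);B=crop(b,190,160,350,300,2);A=cv2.resize(A,(320,280));print(A.shape,B.shape)
cv2.imwrite("pics/p8.png",np.hstack([A,B]))
E
```

```text
time: 4.55
tool_pos: [478.2, 298.2, 380.6]
tcp_rot: [3.132, -0.002, 1.899]
contact_force: [0.8, 0.0, 0.5]
grip_width: 62.2
(280, 320, 3) (280, 320, 3)
```

View pics/p8.png

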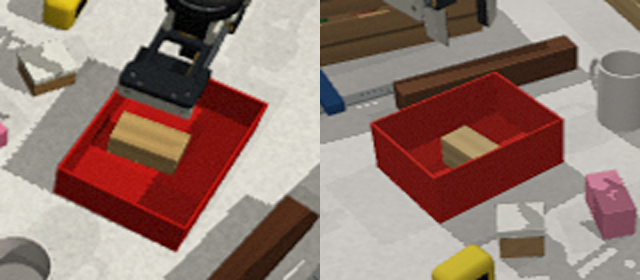

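The offcut lies in the bin in both views (scene crop (150,140), side crop (470,145)). Next, the handle.

Run:
```python
from h import *;from plant import *;import pickle
a,b=pickle.load(open("d2.pkl","rb"));o=get_obs()
print("glue",plane(a,(261,300),0).round(),plane(b,(380,245),0).round(),"pink",plane(a,(298,245),44).round(),"teal",plane(a,(241,250),44).round(),"screws",plane(a,(329,216),45).round(),"tape",plane(a,(340,185),62).round())
print(go(o,[374.5,-167,190],2.732))
```

```text
glue [767. 150.   0.] [768. 152.   0.] pink [601. 118.  44.] teal [720.  22.  44.] screws [476. 112.  45.] tape [386.  68.  62.]
(array([-0.4073, -0.2503,  0.03  ]), array([ 0.0233,  0.0069, -0.8329]))
```

```bash
python3 -m pendant '[[[-0.407,-0.25,0.03],[0.015,0.004,-0.833],0.056],[[-0.407,-0.25,0.03],[0.015,0.004,-0.833],0.056],[[-0.407,-0.25,0.03],[0.015,0.004,-0.833],0.056],[[-0.407,-0.25,0.03],[0.015,0.004,-0.833],0.056],[[-0.407,-0.25,0.03],[0.015,0.004,-0.833],0.056],[[-0.407,-0.25,0.03],[0.015,0.004,-0.833],0.056],[[-0.407,-0.25,0.03],[0.015,0.004,-0.833],0.056],[[-0.407,-0.25,0.03],[0.015,0.004,-0.833],0.056],[[-0.407,-0.25,0.03],[0.015,0.004,-0.833],0.056],[[-0.407,-0.25,0.03],[0.015,0.004,-0.833],0.056]]'
python3 -c "
from h import *;from plant import get_obs
print(go(get_obs(),[374.5,-167,190],2.732))"
```

```text
time: 5.48
tool_pos: [392.9, -79.9, 351.8]
tcp_rot: [-3.136, -0.002, 2.733]
contact_force: [1.7, -0.5, -0.2]
grip_width: 56.2
(array([-0.0177, -0.0872,  0.0033]), array([-0.0059, -0.0024,  0.0009]))
```

```bash
python3 -m pendant '[[[-0.018,-0.087,0.003],[-0.004,-0.002,0],0.058],[[-0.018,-0.087,0.003],[-0.004,-0.002,0],0.058],[[-0.018,-0.087,0.003],[-0.004,-0.002,0],0.058],[[-0.018,-0.087,0.003],[-0.004,-0.002,0],0.058],[[-0.018,-0.087,0.003],[-0.004,-0.002,0],0.058]]'
python3 - <<'E'
from h import *;from plant import *;import pickle
c=capture("wrist");pickle.dump(c,open("w3.pkl","wb"));cv2.imwrite("pics/w3.png",c["color"][:,:,::-1])
o=get_obs();print(o["tool_pos"],go(o,[374.5,-167,55],2.732))
E
```

```text
time: 5.9
tool_pos: [375.5, -165.2, 348.7]
tcp_rot: [-3.14, -0.002, 2.73]
contact_force: [-0.4, 0.0, -0.4]
grip_width: 58.0
[ 375.73660757 -164.51296244  348.59107032] (array([-0.0002, -0.0026,  0.1346]), array([-0.0016, -0.0026,  0.0003]))
```

View pics/w3.png

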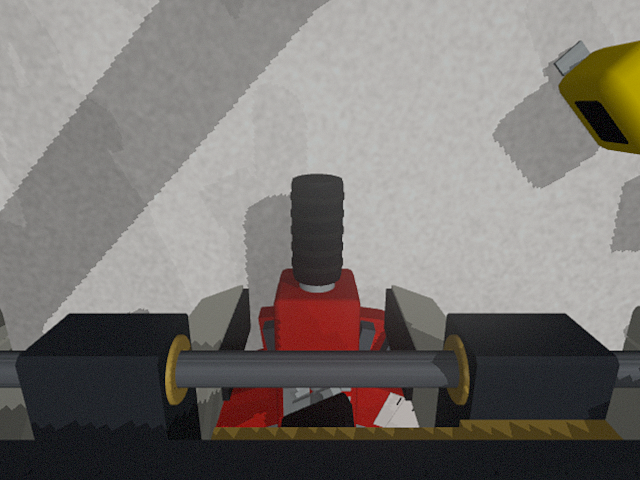

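Wrist view: handle at columns 292–344, rows 175–285, straight and centred between the jaws. Going down and gripping.

```bash
python3 -m pendant '[[[0,-0.002,0.134],[0,-0.002,0],0.058],[[0,-0.002,0.134],[0,-0.002,0],0.058],[[0,-0.002,0.134],[0,-0.002,0],0.058],[[0,-0.002,0.134],[0,-0.002,0],0.058],[[0,-0.002,0.134],[0,-0.002,0],0.058],[[0,-0.002,0.134],[0,-0.002,0],0.02],[[0,-0.002,0.134],[0,-0.002,0],0.02],[[0,-0.002,0.134],[0,-0.002,0],0.02],[[0,-0.002,0.134],[0,-0.002,0],0.02]]'
cat > arc.py <<'E'
import sys;from h import *;from plant import get_obs
o=get_obs();C=np.array([637.,-281.1]);P=o["tool_pos"];y0=o["tcp_rot"][2]
u=P[:2]-C;print("force",o["contact_force"],"yaw",y0,"r",np.hypot(*u),"ang",np.arctan2(u[1],u[0]),"z",P[2])
tot=float(sys.argv[1]);n=int(sys.argv[2])
for k in range(1,n+1):
    a=tot*k/n;R=Ro.from_euler('z',a).as_matrix()[:2,:2]
    g=C+R@u;s=Ro.from_euler('xyz',o["tcp_rot"]).inv().apply([*(g-P[:2]),0])/1000
    print(k,s.round(4),round(-a,4))
E
python3 arc.py -0.48 8
```

```text
time: 6.7
tool_pos: [375.1, -166.9, 215.5]
tcp_rot: [-3.14, 0.002, 2.732]
contact_force: [2.9, 4.8, 3.2]
grip_width: 36.2
force [2.90818644 4.82980945 3.17125586] yaw 2.732362187406087 r 285.7170672429563 ang 2.7305176884111955 z 215.5119786894831
1 [-0.0005  0.0171 -0.    ] 0.06
2 [-0.0021  0.0342 -0.0001] 0.12
3 [-0.0047  0.0511 -0.0001] 0.18
4 [-0.0083  0.0679 -0.0001] 0.24
5 [-0.0129  0.0844 -0.0001] 0.3
6 [-1.850e-02  1.006e-01 -1.000e-04] 0.36
7 [-0.025   0.1165 -0.0002] 0.42
8 [-0.0325  0.1319 -0.0002] 0.48
```

```bash
python3 -m pendant '[[[-0.0005,0.0171,0],[0,0,0.06],0.02],[[-0.0021,0.0342,0],[0,0,0.12],0.02],[[-0.0047,0.0511,0],[0,0,0.18],0.02],[[-0.0083,0.0679,0],[0,0,0.24],0.02],[[-0.0129,0.0844,0],[0,0,0.30],0.02],[[-0.0185,0.1006,0],[0,0,0.36],0.02],[[-0.025,0.1165,0],[0,0,0.42],0.02],[[-0.0325,0.1319,0],[0,0,0.48],0.02],[[-0.0325,0.1319,0],[0,0,0.48],0.02]]'
python3 arc.py -0.478 8
```

```text
time: 7.45
tool_pos: [458.6, -57.5, 215.5]
tcp_rot: [3.14, 0.002, 2.25]
contact_force: [0.8, 5.8, 8.2]
grip_width: 34.9
force [0.78738474 5.79318121 8.15514227] yaw 2.249528092455526 r 286.0125399793981 ang 2.2442446926372304 z 215.47148837294537
1 [-0.0006  0.0171  0.    ] 0.0597
2 [-0.0022  0.0341  0.    ] 0.1195
3 [-0.0049  0.051   0.0001] 0.1792
4 [-0.0085  0.0677  0.0001] 0.239
5 [-0.0131  0.0841  0.0001] 0.2987
6 [-0.0187  0.1003  0.0002] 0.3585
7 [-0.0253  0.116   0.0002] 0.4183
8 [-0.0328  0.1314  0.0002] 0.478
```

```bash
python3 -m pendant '[[[-0.0006,0.0171,0],[0,0,0.06],0.02],[[-0.0022,0.0341,0],[0,0,0.1195],0.02],[[-0.0049,0.051,0],[0,0,0.179],0.02],[[-0.0085,0.0677,0],[0,0,0.239],0.02],[[-0.0131,0.0841,0],[0,0,0.299],0.02],[[-0.0187,0.1003,0],[0,0,0.358],0.02],[[-0.025,0.1153,0],[0,0,0.415],0.02],[[-0.0322,0.1303,0],[0,0,0.474],0.02],[[-0.0322,0.1303,0],[0,0,0.474],0.02],[[-0.0322,0.1303,0],[0,0,0.474],0.02]]'
python3 arc.py -0.01 1
python3 - <<'E'
from h import *;from plant import *;import pickle
a=capture("scene");b=capture("side");c=capture("wrist");pickle.dump((a,b,c),open("d4.pkl","wb"))
A=cv2.resize(crop(a,140,130,240,220,4),(400,360))
B=crop(b,350,280,450,370,4)
cv2.imwrite("pics/p9.png",np.vstack([np.hstack([A,B]),np.hstack([cv2.resize(c["color"][240:,:,::-1],(600,225)),np.zeros((225,200,3),np.uint8)])]))
E
```

```text
time: 8.28
tool_pos: [579.7, -0.6, 215.5]
tcp_rot: [3.138, 0.0, 1.778]
contact_force: [3.7, 8.5, 4.3]
grip_width: 35.3
force [3.71445554 8.54236112 4.30481412] yaw 1.7779981726936083 r 286.29388811086227 ang 1.7723209158076576 z 215.45260666962412
1 [-0.      0.0029  0.    ] 0.01
```

View pics/p9.png

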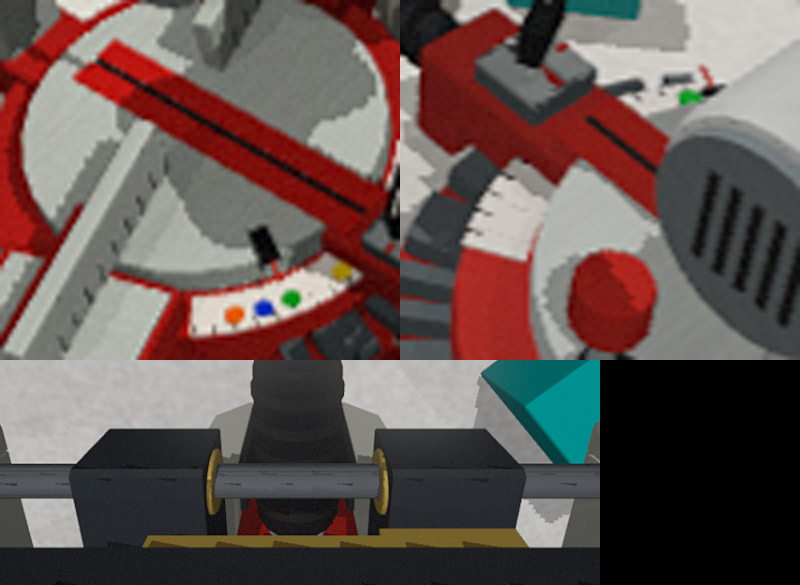

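p9: pointer stands near the green dot (scene crop: needle to about (285,285), dot (291,298); side crop: needle tip (703,68), dot (690,97)). The needle is raised, so I triangulate for parallax.

Run:
```python
from h import *;import pickle
a,b,c=pickle.load(open("d4.pkl","rb"))
def m(c,x0,y0,x1,y1):
    for y in range(y0,y1):
        r=""
        for x in range(x0,x1):
            p=c["color"][y,x].astype(int);R,G,B=p
            r+= "G" if G>R+25 and G>B+15 else "R" if R>G+60 and R>B+60 and G<110 else "r" if R>G+20 and R>B+20 else "Y" if 0 else "#" if p.max()<70 else "."
        print(y,r)
print("scene x204");m(a,202,188,222,210);print("side");m(b,415,290,435,310)
C=[637,-281.1]
t=np.pi+-1.10664-.262-np.pi/6;g=[C[0]+154*np.cos(t),C[1]+154*np.sin(t)]
for z in(61,65,70,75,85):print(z,proj(a,[*g,z]).round(1),proj(b,[*g,z]).round(1))
```

```text
scene x204
188 ######............rR
189 ######..........#.rR
190 .#####........##..rR
191 .######......##...rr
192 ..#####.....#.#.#.rR
193 ..######....###..rR.
194 ...###r#...#...rRRr.
195 ...##RR....#.#RRrr..
196 ...#..Rr...rrrR.....
197 ......RR.rRRRr......
198 ......rRRRRrr.......
199 ...rrRRRRrr.........
200 rrrRRRrrr...........
201 RRRrrr..............
202 rr........GG........
203 .........GGGG.......
204 ........GGGGG......r
205 ........GGGGG....rrR
206 .........GGG....rRRR
207 .............rrrRRRR
208 ..........rrrRRRRRRR
209 ........rrRRRRRRRRRR
side
290 ....................
291 ....................
292 ....................
293 ....................
294 ....................
295 ....................
296 ..........rr........
297 ..........RRr.......
298 ...........Rr.......
299 ...........RRr......
300 .#..........Rr......
301 ............Rr......
302 ......GGG..####.....
303 ....GGGGGGG###......
304 ....GGGGGGG.........
305 .....GGGGG..........
306 .....G..............
307 ....................
308 ....................
309 ....................
61 [212.6 204.2] [422.3 304.6]
65 [212.4 203.4] [422.6 303.3]
70 [212.1 202.4] [422.9 301.7]
75 [211.7 201.3] [423.3 300.1]
85 [211.1 199.3] [424.  296.8]
```

The parallax sums suggest the pointer is perhaps 3–4 mm past the dot, toward blue. I'll release, rise, and check from near with the wrist camera.

```bash
python3 -m pendant '[[[0,0,0],[0,0,0],0.058],[[0,0,0],[0,0,0],0.058],[[0,0,0],[0,0,0],0.058],[[0,0,-0.04],[0,0,0],0.058],[[0,0,-0.08],[0,0,0],0.058],[[0,0,-0.12],[0,0,0],0.058],[[0,0,-0.14],[0,0,0.12],0.058],[[0,0,-0.14],[0,0,0.24],0.058],[[0,0,-0.14],[0,0,0.36],0.058],[[0,0,-0.14],[0,0,0.48],0.058]]'
python3 -c "
from h import *;from plant import get_obs
print(go(get_obs(),[584,-66,191],-0.6))"
```

```text
time: 9.27
tool_pos: [578.2, -2.2, 354.4]
tcp_rot: [-3.141, 0.002, 1.292]
contact_force: [0.2, 0.5, -0.0]
grip_width: 58.0
(array([-0.0597,  0.0231,  0.0046]), array([1.7000e-03, 1.5000e-03, 1.8919e+00]))
```

```bash
python3 -m pendant '[[[-0.06,0.023,0.004],[0,0,1.89],0.058],[[-0.06,0.023,0.004],[0,0,1.89],0.058],[[-0.06,0.023,0.004],[0,0,1.89],0.058],[[-0.06,0.023,0.004],[0,0,1.89],0.058],[[-0.06,0.023,0.004],[0,0,1.89],0.058],[[-0.06,0.023,0.004],[0,0,1.89],0.058],[[-0.06,0.023,0.004],[0,0,1.89],0.058],[[-0.06,0.023,0.004],[0,0,1.89],0.058],[[-0.06,0.023,0.004],[0,0,1.89],0.058],[[-0.06,0.023,0.004],[0,0,1.89],0.058]]'
python3 -m pendant '[[[0,0,0],[0,0,0.64],0.058],[[0,0,0],[0,0,0.64],0.058],[[0,0,0],[0,0,0.64],0.058],[[0,0,0],[0,0,0.64],0.058],[[0,0,0],[0,0,0.64],0.058],[[0,0,0],[0,0,0.64],0.058],[[0,0,0],[0,0,0.64],0.058]]'
python3 - <<'E'
from h import *;from plant import *;import pickle
c=capture("wrist");pickle.dump(c,open("w5.pkl","wb"));cv2.imwrite("pics/w5.png",c["color"][:,:,::-1])
C=[637,-281.1]
for z in(61,85):print(proj(c,[686,-135,z]))
print("knob",proj(c,[600,-101,140]))
E
```

```text
time: 10.1
tool_pos: [584.3, -66.2, 349.7]
tcp_rot: [3.14, 0.002, 0.042]
contact_force: [-0.6, -0.1, -0.1]
grip_width: 58.3
time: 10.68
tool_pos: [584.4, -66.1, 349.7]
tcp_rot: [3.139, 0.001, -0.59]
contact_force: [0.1, -0.7, -0.1]
grip_width: 57.9
[316.0621584   35.77809457]
[316.08955277  28.80124627]
knob [357.03568692 216.74169097]
```

View pics/w5.png

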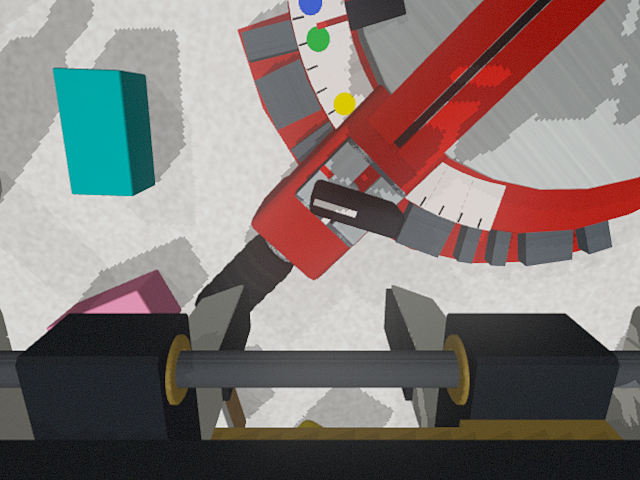

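w5: green dot (318,39), blue (310,3), yellow (345,104), needle tip about (318,27), so the pointer has overshot toward blue. Knob bar runs (313,190)–(403,228) with the white end on the left. Getting the tip exactly.

Run:
```python
from h import *;import pickle
from scipy.optimize import least_squares
w=pickle.load(open("w5.pkl","rb"));a,b,_=pickle.load(open("d4.pkl","rb"))
im=w["color"].astype(int)
for y in range(8,36):
    print(y,"".join("R" if p[0]>p[1]+70 and p[0]>p[2]+70 else "G" if p[1]>p[0]+40 else "#" if p.max()<80 else "." for p in im[y,305:360]))
def cen(f,lo,hi):
    m=f(im[...,0],im[...,1],im[...,2]);ys,xs=np.nonzero(m);k=(xs>lo[0])&(xs<hi[0])&(ys>=lo[1])&(ys<hi[1]);return xs[k].mean(),ys[k].mean()
g=cen(lambda r,gg,b:(gg>r+40)&(gg>b+40),(300,22),(340,60));ye=cen(lambda r,gg,b:(r>b+80)&(gg>b+60),(330,85),(365,120))
print("green",g,plane(w,g,61),"yellow",ye,plane(w,ye,61))
for t in((317,26),(319,26)):
  r=least_squares(lambda P:np.concatenate([proj(w,P)-t,proj(b,P)-(425.3,296.2)]),[686,-135,70]);print(t,r.x,r.fun.round(1))
  for z in(62,66,70):print(z,plane(w,t,z))
for z in (61,140):print([plane(w,p,140).round(1) for p in((313,190),(403,225))])
```

```text
8 .........................................##############
9 .........................................##############
10 ..........................................#############
11 ..........................................#############
12 ..........................................#############
13 ..........................................#############
14 ...........................................############
15 ......................................RRRR.############
16 ....................................RRRRRR.############
17 ................................RRRRRRRRRRR############
18 .............................RRRRRRRRRRRRRR.###########
19 ..........................RRRRRRRRRRRRRRRRR.###########
20 .......................RRRRRRRRRRRRRRRRRR...###########
21 ..................RRRRRRRRRRRRRRRRRRRR......###########
22 ...............RRRRRRRRRRRRRRRRRRRR.........###########
23 ............RRRRRRRRRRRRRRRRRRR.............###########
24 ............RRRRRRRRRRRRRRRR.................##########
25 ............RRRRRRRRRRRRR....................##########
26 ............RRRRRRRRRR...............
[... 640 characters left out ...]
6219091   61.        ] yellow (np.float64(344.18639798488664), np.float64(103.44836272040303)) [ 644.26967897 -128.20650122   61.        ]
(317, 26) [ 686.61045878 -135.99935323   87.23477528] [ 0.  -0.1 -0.5  0. ]
62 [ 689.92871718 -138.3027088    62.        ]
66 [ 689.39533016 -137.93190639   66.        ]
70 [ 688.86194313 -137.56110398   70.        ]
(319, 26) [ 685.88081632 -136.79046168   88.23930843] [ 0.  -0.1 -0.5  0. ]
62 [ 689.27115999 -139.28492734   62.        ]
66 [ 688.74757195 -138.89948781   66.        ]
70 [ 688.2239839  -138.51404829   70.        ]
[array([622.6, -90.7, 140. ]), array([ 584.1, -117.3,  140. ])]
[array([622.6, -90.7, 140. ]), array([ 584.1, -117.3,  140. ])]
```

Run:
```python
from h import *;import pickle
from scipy.optimize import least_squares
w=pickle.load(open("w5.pkl","rb"));a,b,_=pickle.load(open("d4.pkl","rb"))
def cen(c,lo,hi):
    i=c["color"].astype(int);m=(i[...,1]>i[...,0]+25)&(i[...,1]>i[...,2]+15);ys,xs=np.nonzero(m);k=(xs>=lo[0])&(xs<hi[0])&(ys>=lo[1])&(ys<hi[1]);return np.array([xs[k].mean(),ys[k].mean()])
gb=cen(b,(415,299),(432,309));ga=cen(a,(205,198),(218,208));gw=cen(w,(300,22),(340,60))+[0,.3]
G=least_squares(lambda P:np.concatenate([proj(c,[*P,61])-g for c,g in((w,gw),(b,gb),(a,ga))]),[686,-135]);print("dot",G.x,G.fun.round(2),gb,ga)
e=G.fun.reshape(3,2)
i=b["color"].astype(int)
for y in range(293,304):print(y,[tuple(p) for p in i[y,423:430]])
for tb in((425.3,296.),(425.3,297.),(425.5,295.5)):
  r=least_squares(lambda P:np.concatenate([proj(w,P)-e[0]-(317,25.5),proj(b,P)-e[1]-tb]),[686,-135,70]);print(tb,r.x,r.fun.round(1),r.x[:2]-G.x,"scene",proj(a,r.x)-e[2])
```

```text
dot [ 684.0989309  -134.70466909] [-0.22 -0.23 -0.26  1.03  0.94 -0.23] [421.91304348 303.73913043] [212.15789474 204.15789474]
293 [(np.int64(208), np.int64(206), np.int64(200)), (np.int64(210), np.int64(207), np.int64(201)), (np.int64(205), np.int64(202), np.int64(198)), (np.int64(205), np.int64(202), np.int64(197)), (np.int64(207), np.int64(204), np.int64(199)), (np.int64(208), np.int64(206), np.int64(200)), (np.int64(207), np.int64(205), np.int64(199))]
294 [(np.int64(209), np.int64(207), np.int64(201)), (np.int64(208), np.int64(206), np.int64(200)), (np.int64(205), np.int64(204), np.int64(199)), (np.int64(205), np.int64(203), np.int64(198)), (np.int64(206), np.int64(205), np.int64(199)), (np.int64(208), np.int64(206), np.int64(200)), (np.int64(209), np.int64(206), np.int64(200))]
295 [(np.int64(209), np.int64(207), np.int64(201)), (np.int64(208), np.int64(208), np.int64(202)), (np.int64(208), np.int64(208), np.int64(202)), (np.int64(207), np.int64(208), np.int64(203)), (np.int64(205), np.int64(205), np.int64(199)), (np.int64(207), np.int64(204), np.int64(198)), (np.int64(207), n
[... 2380 characters left out ...]
int64(63)), (np.int64(61), np.int64(140), np.int64(65)), (np.int64(33), np.int64(68), np.int64(36)), (np.int64(7), np.int64(4), np.int64(13)), (np.int64(11), np.int64(16), np.int64(16)), (np.int64(64), np.int64(66), np.int64(65)), (np.int64(144), np.int64(147), np.int64(143))]
(425.3, 296.0) [ 687.2687315  -136.30508803   84.74011848] [ 0.  -0.  -0.1  0. ] [ 3.16980061 -1.60041895] scene [209.44488795 199.59078278]
(425.3, 297.0) [ 687.66591641 -136.57932773   81.78561122] [ 0.  -0.  -0.1  0. ] [ 3.56698551 -1.87465865] scene [209.45188683 200.23275914]
(425.5, 295.5) [ 687.08785831 -136.18147544   86.20816107] [ 0.  -0.1 -0.3  0. ] [ 2.98892742 -1.47680635] scene [209.43375315 199.27165969]
```

The dot-corrected triangulation puts the tip about 3.5 mm (0.023 rad) past the dot clockwise, with the needle at z ≈ 85. I'll regrip the handle and swing back 0.023 rad.

```bash
python3 -m pendant '[[[0,0,0],[0,0,-1.2],0.058],[[0,0,0],[0,0,-1.2],0.058],[[0,0,0],[0,0,-1.2],0.058],[[0,0,0],[0,0,-1.2],0.058],[[0,0,0],[0,0,-1.2],0.058],[[0,0,0],[0,0,-1.2],0.058],[[0,0,0],[0,0,-1.2],0.058],[[0,0,0],[0,0,-1.2],0.058],[[0,0,0],[0,0,-1.2],0.058],[[0,0,0],[0,0,-1.2],0.058]]'
python3 -c "
from h import *;from plant import get_obs
print(go(get_obs(),[579.5,-1,190],1.775))"
```

```text
time: 11.57
tool_pos: [584.4, -65.9, 349.7]
tcp_rot: [-3.142, 0.002, 0.618]
contact_force: [-0.1, 0.4, 0.1]
grip_width: 57.6
(array([ 0.0336, -0.0558,  0.0006]), array([-0.0014,  0.0021, -1.157 ]))
```

```bash
python3 -m pendant '[[[0.0336,-0.0558,0],[0,0,-1.157],0.058],[[0.0336,-0.0558,0],[0,0,-1.157],0.058],[[0.0336,-0.0558,0],[0,0,-1.157],0.058],[[0.0336,-0.0558,0],[0,0,-1.157],0.058],[[0.0336,-0.0558,0],[0,0,-1.157],0.058],[[0.0336,-0.0558,0],[0,0,-1.157],0.058],[[0.0336,-0.0558,0],[0,0,-1.157],0.058],[[0.0336,-0.0558,0],[0,0,-1.157],0.058],[[0.0336,-0.0558,0],[0,0,-1.157],0.058],[[0.0336,-0.0558,0],[0,0,-1.157],0.058]]'
python3 -c "
from h import *;from plant import get_obs
print(go(get_obs(),[579.5,-1,56.5],1.775))"
```

```text
time: 12.4
tool_pos: [580.1, -0.9, 349.6]
tcp_rot: [-3.139, 0.001, 1.775]
contact_force: [-0.1, 0.1, -0.1]
grip_width: 58.0
(array([ 0.0002, -0.0003,  0.1341]), array([-0.0022,  0.001 ,  0.0002]))
```

```bash
python3 -m pendant '[[[0,0,0.134],[0,0,0],0.058],[[0,0,0.134],[0,0,0],0.058],[[0,0,0.134],[0,0,0],0.058],[[0,0,0.134],[0,0,0],0.058],[[0,0,0.134],[0,0,0],0.058],[[0,0,0.134],[0,0,0],0.02],[[0,0,0.134],[0,0,0],0.02],[[0,0,0.134],[0,0,0],0.02],[[0,0,0.134],[0,0,0],0.02]]'
python3 arc.py 0.023 1
```

```text
time: 13.15
tool_pos: [580.3, -1.2, 217.7]
tcp_rot: [3.141, 0.002, 1.766]
contact_force: [-5.3, -1.6, 3.2]
grip_width: 35.9
force [-5.33431176 -1.62970808  3.19645496] yaw 1.7658359822942966 r 285.6088904181096 ang 1.7706806158875272 z 217.7325629564552
1 [-0.0001 -0.0066 -0.    ] -0.023
```

```bash
python3 -m pendant '[[[0,-0.002,0],[0,0,-0.007],0.02],[[0,-0.0045,0],[0,0,-0.016],0.02],[[0,-0.0066,0],[0,0,-0.023],0.02],[[0,-0.0066,0],[0,0,-0.023],0.02],[[0,-0.0066,0],[0,0,-0.023],0.02]]'
python3 arc.py 0.0 1
```

```text
time: 13.57
tool_pos: [574.5, -2.4, 217.7]
tcp_rot: [3.138, 0.002, 1.789]
contact_force: [2.6, 2.1, 6.8]
grip_width: 35.1
force [2.55813607 2.07118118 6.81918465] yaw 1.788518525151667 r 285.65145252042606 ang 1.79148182847498 z 217.70342815406536
1 [ 0.  0. -0.] -0.0
```

```bash
python3 -m pendant '[[[0,0,0],[0,0,0],0.058],[[0,0,0],[0,0,0],0.058],[[0,0,0],[0,0,0],0.058],[[0,0,-0.04],[0,0,0],0.058],[[0,0,-0.08],[0,0,0],0.058],[[0,0,-0.12],[0,0,0],0.058],[[0,0,-0.135],[0,0,0.12],0.058],[[0,0,-0.135],[0,0,0.24],0.058],[[0,0,-0.135],[0,0,0.36],0.058],[[0,0,-0.135],[0,0,0.48],0.058]]'
python3 -c "
from h import *;from plant import get_obs
print(go(get_obs(),[584,-66,191],-0.6))"
```

```text
time: 14.4
tool_pos: [573.4, -2.2, 350.9]
tcp_rot: [-3.14, 0.002, 1.303]
contact_force: [0.1, -0.2, 0.2]
grip_width: 58.0
(array([-0.0588,  0.0271,  0.0009]), array([8.0000e-04, 2.6000e-03, 1.9025e+00]))
```

```bash
python3 -m pendant '[[[-0.059,0.027,0.001],[0,0,1.9],0.058],[[-0.059,0.027,0.001],[0,0,1.9],0.058],[[-0.059,0.027,0.001],[0,0,1.9],0.058],[[-0.059,0.027,0.001],[0,0,1.9],0.058],[[-0.059,0.027,0.001],[0,0,1.9],0.058],[[-0.059,0.027,0.001],[0,0,1.9],0.058],[[-0.059,0.027,0.001],[0,0,1.9],0.058],[[-0.059,0.027,0.001],[0,0,1.9],0.058],[[-0.059,0.027,0.001],[0,0,1.9],0.058],[[-0.059,0.027,0.001],[0,0,1.9],0.058]]'
python3 -m pendant '[[[0,0,0],[0,0,0.65],0.058],[[0,0,0],[0,0,0.65],0.058],[[0,0,0],[0,0,0.65],0.058],[[0,0,0],[0,0,0.65],0.058],[[0,0,0],[0,0,0.65],0.058],[[0,0,0],[0,0,0.65],0.058],[[0,0,0],[0,0,0.65],0.058]]'
python3 - <<'E'
from h import *;from plant import *;import pickle
w=capture("wrist");b=capture("side");pickle.dump((w,b),open("w6.pkl","wb"))
A=crop(w,260,0,420,100,4);B=crop(w,240,120,440,290,2)
cv2.imwrite("pics/w6.png",np.vstack([A[:, :640],np.hstack([B[:200],np.zeros((200,240,3),np.uint8)])]))
print(get_obs()["tool_pos"])
E
```

```text
time: 15.23
tool_pos: [584.2, -66.1, 349.2]
tcp_rot: [3.141, 0.003, 0.052]
contact_force: [0.7, -0.1, -0.7]
grip_width: 58.1
time: 15.82
tool_pos: [584.3, -66.1, 349.4]
tcp_rot: [3.139, 0.002, -0.59]
contact_force: [0.6, -0.4, -1.0]
grip_width: 57.8
[584.3923045  -66.11954147 349.46072524]
```

View pics/w6.png

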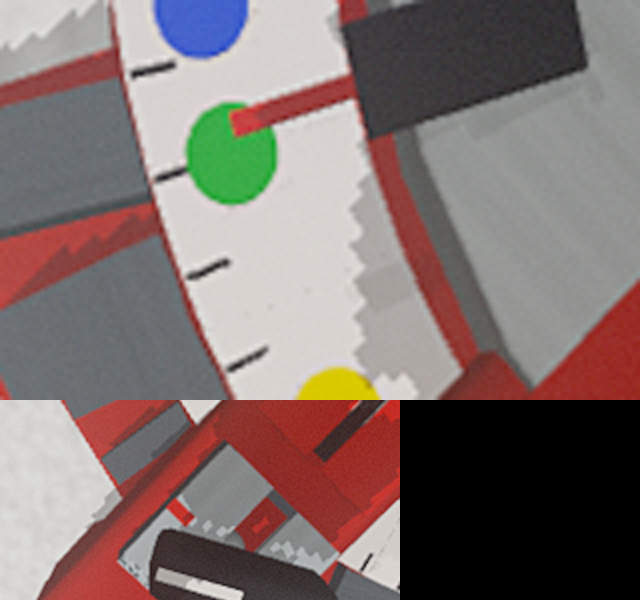

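w6: needle tip at crop (232,124), dot centre (232,153), i.e. 7.2 px apart, where 7.0 is expected from parallax if the needle is at z ≈ 85. I cross-check with the side camera and measure the knob.

Run:
```python
from h import *;import pickle
from scipy.optimize import least_squares
w,b=pickle.load(open("w6.pkl","rb"))
i=b["color"].astype(int);red=i[...,0]-i[...,1]
for y in range(293,303):print(y,red[y,419:431])
iw=w["color"].astype(int);m=(iw[...,1]>iw[...,0]+40)&(iw[...,1]>iw[...,2]+40);m[:, :300]=0;m[:,345:]=0;m[70:]=0
(cx,cy),r=cv2.minEnclosingCircle(np.argwhere(m)[:,::-1].astype(np.float32));print("green",cx,cy,r)
g=np.array([cx,cy]);gb=np.array([421.91,303.74])
G=least_squares(lambda P:np.concatenate([proj(c,[*P,61])-q for c,q in((w,g),(b,gb))]),[686,-135]);e=G.fun.reshape(2,2);print(G.x,e)
for tb in((423.5,296),(424,296),(424.5,296)):
  r=least_squares(lambda P:np.concatenate([proj(w,P)-e[0]-(318,31),proj(b,P)-e[1]-tb]),[686,-135,70]);print(tb,r.x,r.fun.round(2),r.x[:2]-G.x)
# knob: dark top
for p in((319,192),(317,208),(403,226)):print(p,plane(w,p,140).round(1))
q=[plane(w,(240+x/2,120+(y-400)/2),140)[:2] for x,y in((158,575),(243,596))];u=q[0]-q[1];print("white line dir",np.arctan2(u[1],u[0]),q)
```

```text
293 [3 4 2 3 2 3 2 3 3 2 1 3]
294 [2 3 3 3 2 1 2 3 2 3 3 2]
295 [1 3 3 3 1 0 0 1 2 2 2 2]
296 [ 3  3  2  1 17 40 11  0  2  2  3  3]
297 [  2   3   1   0  18 124  34  -1   2   2   2   4]
298 [ 1  1 -2 -2 17 68 61 13  1  1  3  3]
299 [ -3  -4  -4  -4   0   7 103  16  -1   2   3   2]
300 [-4 -5 -3 -2  0  9 58 60 15  3  4  5]
301 [ 8  9 12 12 10  6 11 60 19  2  3  2]
302 [  2 -21 -57 -62 -41  10   6  14   5   1   1  -6]
green 317.5 38.0 12.500100135803223
[ 684.29207581 -134.88729408] [[-0.20030298 -0.00999867]
 [-0.1391636   1.0530236 ]]
(423.5, 296) [ 684.3060511  -135.11717279   84.90790673] [-0.    0.03  0.13 -0.  ] [ 0.01397529 -0.22987871]
(424, 296) [ 684.34709568 -135.14922348   84.91510346] [ 0.01 -0.08 -0.35  0.  ] [ 0.05501987 -0.26192941]
(424.5, 296) [ 684.38821693 -135.18130767   84.92156933] [ 0.01 -0.19 -0.82  0.  ] [ 0.09614112 -0.2940136 ]
(319, 192) [620.2 -92.5 140. ]
(317, 208) [614.2 -87.4 140. ]
(403, 226) [ 583.6 -117.   140. ]
white line dir 0.7308506512883579 [array([613.91553195, -88.36106397]), array([ 598.19987146, -102.44937749])]
```

Cross-check agrees: pointer tip is within 0.3 mm of the dot. Now the knob, expected at about (596.8, -101.3), bar direction about 0.64.

```bash
python3 -m pendant '[[[0,0,0],[0,0,-1.1],0.04],[[0,0,0],[0,0,-1.1],0.04],[[0,0,0],[0,0,-1.1],0.04],[[0,0,0],[0,0,-1.1],0.04],[[0,0,0],[0,0,-1.1],0.04],[[0,0,0],[0,0,-1.1],0.04],[[0,0,0],[0,0,-1.1],0.04],[[0,0,0],[0,0,-1.1],0.04],[[0,0,0],[0,0,-1.1],0.04],[[0,0,0],[0,0,-1.1],0.04]]'
python3 -c "
from h import *;from plant import get_obs
print(go(get_obs(),[596.8,-101.3,180],.64))"
```

```text
time: 16.75
tool_pos: [584.4, -66.1, 349.6]
tcp_rot: [3.142, 0.002, 0.514]
contact_force: [-0.3, 0.3, 0.4]
grip_width: 40.3
(array([-0.0065,  0.0367,  0.0106]), array([-1.000e-04,  2.400e-03, -1.258e-01]))
```

```bash
python3 -m pendant '[[[-0.0065,0.0367,0.0106],[0,0.002,-0.126],0.04],[[-0.0065,0.0367,0.0106],[0,0.002,-0.126],0.04],[[-0.0065,0.0367,0.0106],[0,0.002,-0.126],0.04],[[-0.0065,0.0367,0.0106],[0,0.002,-0.126],0.04]]'
python3 -c "
from h import *;from plant import get_obs
print(go(get_obs(),[596.8,-101.3,133],.64))"
```

```text
time: 17.08
tool_pos: [596.5, -101.4, 338.8]
tcp_rot: [-3.141, 0.001, 0.631]
contact_force: [0.1, 0.1, -1.2]
grip_width: 40.2
(array([0.0003, 0.0001, 0.0468]), array([-0.0007,  0.0005, -0.0088]))
```

Descend, then close.

```bash
python3 -m pendant '[[[0,0,0.02],[0,0,-0.009],0.04],[[0,0,0.04],[0,0,-0.009],0.04],[[0,0,0.047],[0,0,-0.009],0.04],[[0,0,0.047],[0,0,-0.009],0.04],[[0,0,0.047],[0,0,-0.009],0.005],[[0,0,0.047],[0,0,-0.009],0.005],[[0,0,0.047],[0,0,-0.009],0.005],[[0,0,0.047],[0,0,-0.009],0.005],[[0,0,0.047],[0,0,-0.009],0.005]]'
python3 -c "
from h import *;from plant import get_obs
o=get_obs();print(o['contact_force'],o['moment'],go(o,[596.8,-101.3,133],1.79))"
```

```text
time: 17.83
tool_pos: [596.9, -101.6, 293.0]
tcp_rot: [3.139, -0.001, 0.643]
contact_force: [-0.0, -1.6, 2.3]
grip_width: 14.0
[-0.04417519 -1.5567771   2.25790326] [-0.10696172  0.17130747  0.04874585] (array([ 0.0001, -0.0003,  0.001 ]), array([ 2.3000e-03,  6.0000e-04, -1.1467e+00]))
```

```bash
python3 -m pendant '[[[0,0,0],[0,0,-0.12],0.005],[[0,0,0],[0,0,-0.24],0.005],[[0,0,0],[0,0,-0.36],0.005],[[0,0,0],[0,0,-0.48],0.005],[[0,0,0],[0,0,-0.6],0.005],[[0,0,0],[0,0,-0.72],0.005],[[0,0,0],[0,0,-0.84],0.005],[[0,0,0],[0,0,-0.96],0.005],[[0,0,0],[0,0,-1.08],0.005],[[0,0,0],[0,0,-1.147],0.005]]'
python3 - <<'E'
from h import *;from plant import *
o=get_obs();print(o['contact_force'],o['moment'],go(o,[596.8,-101.3,133],1.79))
b=capture("side");i=b["color"].astype(int);red=i[...,0]-i[...,1]
for y in range(295,302):print(y,red[y,419:431])
E
```

```text
time: 18.67
tool_pos: [597.1, -101.7, 293.0]
tcp_rot: [3.139, 0.002, 1.796]
contact_force: [1.6, -0.2, 0.4]
grip_width: 13.6
[ 1.6428061  -0.18539691  0.41151968] [-0.23343383 -0.20756832 -0.07316561] (array([ 0.0005, -0.0002,  0.001 ]), array([0.0022, 0.0017, 0.006 ]))
295 [ 2  3  3  3  2 -1 -1  1  1  2  2  2]
296 [ 3  2  2  2 17 38 11  0  2  3  2  3]
297 [  2   3   2   0  17 122  33  -2   0   2   3   2]
298 [ 1  1 -2 -3 18 86 87 20  0  3  2  3]
299 [ -4  -3  -6  -3  -2  16 142  32  -2   2   3   3]
300 [-5 -6 -2 -2 -1 13 88 89 22  1  4  4]
301 [ 7 10 10 12 10  5 16 88 30  1  4  0]
```

Pointer unmoved in the side view. Push down.

```bash
python3 -m pendant '[[[0,0,0.003],[0,0,0],0.005],[[0,0,0.006],[0,0,0],0.005],[[0,0,0.009],[0,0,0],0.005],[[0,0,0.012],[0,0,0],0.005],[[0,0,0.0125],[0,0,0],0.005],[[0,0,0.0125],[0,0,0],0.005]]'
python3 -c "
from plant import get_obs
o=get_obs();print(o['tool_pos'],o['contact_force'],o['moment'])"
```

```text
time: 19.22
tool_pos: [597.1, -101.7, 281.8]
tcp_rot: [3.139, 0.002, 1.788]
contact_force: [-1.3, -0.6, 13.2]
grip_width: 13.7
[ 597.08858675 -101.66229827  281.79661452] [-1.25193029 -0.5965066  13.15854522] [-0.27050475  0.35478758  0.03673774]
```

```bash
python3 -m pendant '[[[0,0,0],[0,0,0.12],0.005],[[0,0,0],[0,0,0.24],0.005],[[0,0,0],[0,0,0.36],0.005],[[0,0,0],[0,0,0.48],0.005],[[0,0,0],[0,0,0.6],0.005],[[0,0,0],[0,0,0.72],0.005],[[0,0,0],[0,0,0.84],0.005],[[0,0,0],[0,0,0.96],0.005],[[0,0,0],[0,0,1.08],0.005],[[0,0,0],[0,0,1.2],0.005]]'
python3 -c "
from plant import get_obs
o=get_obs();print(o['tool_pos'],o['contact_force'],o['moment'])"
```

```text
time: 20.05
tool_pos: [596.9, -101.6, 281.8]
tcp_rot: [3.139, -0.001, 0.582]
contact_force: [-2.8, -0.4, 14.2]
grip_width: 13.7
[ 596.87572661 -101.56511775  281.79902831] [-2.78167524 -0.35821621 14.22156051] [-0.18111957  0.67531924  0.06253385]
```

```bash
python3 -m pendant '[[[0,0,0],[0,0,0.12],0.005],[[0,0,0],[0,0,0.25],0.005],[[0,0,0],[0,0,0.25],0.005],[[0,0,0],[0,0,0.25],0.04],[[0,0,0],[0,0,0.25],0.04],[[0,0,0],[0,0,0.25],0.04],[[0,0,-0.03],[0,0,0.25],0.04],[[0,0,-0.065],[0,0,0.25],0.04]]'
python3 -c "
from h import *;from plant import get_obs
o=get_obs();print(o['contact_force'],go(o,[584,-66,191],-.6))"
```

```text
time: 20.72
tool_pos: [595.9, -101.1, 341.8]
tcp_rot: [-3.137, 0.007, 0.339]
contact_force: [0.8, -0.6, -0.0]
grip_width: 38.8
[ 0.80362561 -0.57363752 -0.0494912 ] (array([ 0.0004, -0.0371, -0.008 ]), array([-0.0012,  0.0086,  0.9394]))
```

Back to the viewing pose to check.

```bash
python3 -m pendant '[[[0,-0.037,-0.008],[0,0.005,0.93],0.04],[[0,-0.037,-0.008],[0,0.005,0.93],0.04],[[0,-0.037,-0.008],[0,0.005,0.93],0.04],[[0,-0.037,-0.008],[0,0.005,0.93],0.04],[[0,-0.037,-0.008],[0,0.005,0.93],0.04],[[0,-0.037,-0.008],[0,0.005,0.93],0.04],[[0,-0.037,-0.008],[0,0.005,0.93],0.04],[[0,-0.037,-0.008],[0,0.005,0.93],0.04],[[0,-0.037,-0.008],[0,0.005,0.93],0.04],[[0,-0.037,-0.008],[0,0.005,0.93],0.04]]'
python3 - <<'E'
from h import *;from plant import *;import pickle
w=capture("wrist");a=capture("scene");pickle.dump((w,a),open("w7.pkl","wb"))
A=crop(w,240,0,440,300,2);B=crop(a,310,190,450,330,2)
B=cv2.copyMakeBorder(B,0,320,0,0,cv2.BORDER_CONSTANT);cv2.imwrite("pics/w7.png",np.hstack([A,B]))
i=w["color"].astype(int);m=(i[...,1]>i[...,0]+40)&(i[...,1]>i[...,2]+40);m[:,:300]=0;m[:,345:]=0;m[70:]=0
p=np.argwhere(m);print("green",cv2.minEnclosingCircle(p[:,::-1].astype(np.float32)))
for y in range(24,38):print(y,"".join("R" if q[0]>q[1]+70 else "G" if q[1]>q[0]+40 else "." for q in i[y,305:350]))
o=get_obs();print(o["contact_force"])
E
```

```text
time: 21.55
tool_pos: [584.2, -66.4, 352.0]
tcp_rot: [-3.14, -0.003, -0.588]
contact_force: [0.4, -0.3, -0.4]
grip_width: 40.0
green ((319.8376770019531, 41.48701477050781), 12.541092872619629)
24 .......................................RRRRR.
25 ....................................RRRRRRRRR
26 .................................RRRRRRRRRRRR
27 ..............................RRRRRRRRRRRRRRR
28 ...........................RRRRRRRRRRRRRRRRRR
29 ..............GGG.....RRRRRRRRRRRRRRRRRRR....
30 ..........GGGGGGGG.RRRRRRRRRRRRRRRRRR........
31 ........GGGGGGG.RRRRRRRRRRRRRRRRRR...........
32 .......GGGGGGGRRRRRRRRRRRRRRRRR..............
33 ......GGGGGGGGRRRRRRRRRRRRRR.................
34 ......GGGGGGGG.RRRRRRRRRR....................
35 .....GGGGGGGGG.RRRRRRRR......................
36 .....GGGGGGGGGGRRRRR..GGG....................
37 ....GGGGGGGGGGG.R..GGGGGG....................
[ 0.42653778 -0.49430737  0.14274384]
```

View pics/w7.png

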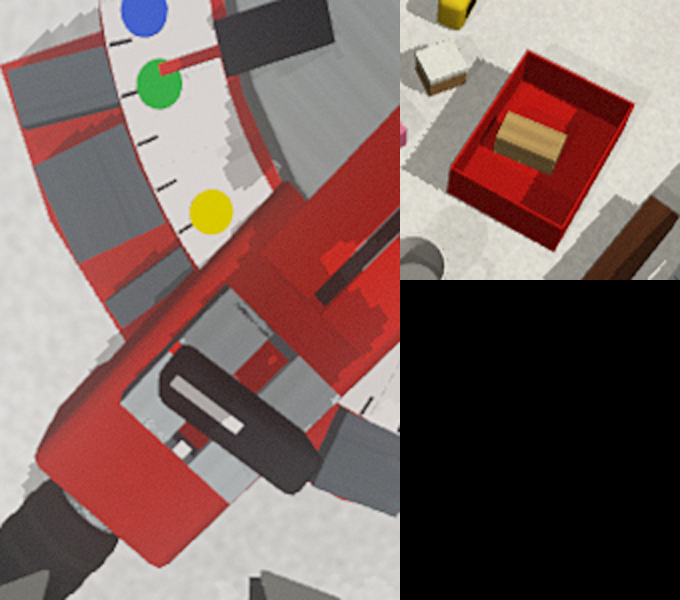

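w7: needle tip is 7.0 px above the dot centre, which is the aligned value; the bar lies across the arm, and the offcut is in the bin at crop (530,142). Last check: knob angle and height, from the wrist and side cameras.

Run:
```python
from h import *;from plant import *;import pickle
from scipy.optimize import least_squares
w,a=pickle.load(open("w7.pkl","rb"));b=capture("side");c0=np.array([596.8,-101.3])
def white(c,z):
    x,y=proj(c,[*c0,z]).round().astype(int);i=c["color"].astype(int);k=30 if c is w else 14
    sub=i[y-k:y+k,x-k:x+k];bright=(sub.min(2)>120).astype(np.uint8);n,l,s,ce=cv2.connectedComponentsWithStats(bright)
    return [(tuple((ce[j]+[x-k,y-k]).round(1)),s[j,4]) for j in range(1,n) if 4<s[j,4]<400],(x,y)
print("w",white(w,132));print("side",white(b,132))
for lk in(1.2,1.35,1.45):
  t=1.79-lk
  for z in(140,131.5):
    e=[c0+s*23*np.array([np.cos(t),np.sin(t)]) for s in(1,-1)]
    print(lk,z,[proj(w,[*q,z]).round(1) for q in e],[proj(b,[*q,z]).round(1) for q in e])
x,y=proj(b,[*c0,135]).round().astype(int);i=b["color"]
for yy in range(y-16,y+14):print(yy,"".join("#" if p.max()<75 else "w" if p.min()>150 else "." for p in i[yy,x-20:x+20]))
print("x0",x-20)
q=[plane(w,(240+u/2,v/2),131.5)[:2] for u,v in((174,380),(240,428),(163,385),(305,480))];d=q[0]-q[1];f=q[2]-q[3]
print("lock_knob est",1.79-np.arctan2(d[1],d[0]),1.79-np.arctan2(f[1],f[0]))
```

```text
w ([((np.float64(344.9), np.float64(203.3)), np.int32(239)), ((np.float64(382.1), np.float64(197.9)), np.int32(314)), ((np.float64(330.6), np.float64(210.0)), np.int32(9)), ((np.float64(331.8), np.float64(224.5)), np.int32(40))], (np.int64(360), np.int64(218)))
side ([((np.float64(373.4), np.float64(277.3)), np.int32(127)), ((np.float64(387.3), np.float64(281.3)), np.int32(10)), ((np.float64(394.2), np.float64(289.6)), np.int32(54)), ((np.float64(372.0), np.float64(294.8)), np.int32(29))], (np.int64(383), np.int64(284)))
1.2 140 [array([318.2, 204.8]), array([403.8, 239.4])] [array([387.9, 274.4]), array([379.2, 287.3])]
1.2 131.5 [array([318.1, 200.9]), array([400.5, 234.3])] [array([387.4, 277.4]), array([378.8, 290.4])]
1.35 140 [array([321.4, 198.6]), array([400.3, 245.3])] [array([389.3, 275. ]), array([377.7, 286.7])]
1.35 131.5 [array([321.2, 194.9]), array([397.2, 240. ])] [array([388.9, 278. ]), array([377.4, 289.7])]
1.45 140 [array([324.1, 194.7]), array([397.5, 248.9])] [array([390.2, 275.5]), array([376.8, 286.2])]
1.45 131.5 [array([323.8, 191.2]), array([394.5, 243.4])
[... 756 characters left out ...]
###.........
283 wwwwwww....wwwwww...#.ww######..........
284 wwwww........wwwww####.######...........
285 www...........ww.############...........
286 ww..............#############...........
287 ...............##############...........
288 ..............###############...........
289 .............################...........
290 .............##############.www.........
291 .............#############..wwwwwwwwwwww
292 ..........w..#############..wwwwwwwwwwww
293 .........ww..############.....wwwwwwwwww
294 ........www..##########........wwwwwwwww
295 ......wwwww..#########..........wwwwwwww
296 .......wwww.##########............wwwwww
x0 363
lock_knob est 1.440500492832064 1.4035553301914852
```

Run:
```python
from h import *;from plant import *;import pickle
_,b=pickle.load(open("w6.pkl","rb"));n=capture("side")
for im in(b,n):
    d=im["color"][266:300,374:396].max(2)<75;ys,xs=np.nonzero(d);k=ys.min();print("knob dark top row",266+k,"col",374+xs[ys==k].mean())
print(get_obs()["contact_force"],get_obs()["time"])
```

```text
knob dark top row 274 col 386.0
knob dark top row 278 col 388.5
[-0.86487419 -0.09981922  0.09918904] 21.75
```

The knob's top row went from 274 to 278, as predicted for "down" (it would read about 275 if it were up). Handing in.

```bash
python3 -c "
from plant import close_job
print(close_job())"
```

```text
the job is handed in; nothing more can be done
None
```

The saw is set up and locked at the green dot, and I handed the job in at about 22 s of robot time. No verdict was reported, so what follows rests on my own last checks.

- **Offcut:** I gripped it, lowered it into the red scrap bin and let go. The scene picture taken just before hand-in shows it lying inside the bin.
- **Table:** I swung it round by the handle to the green dot, which is the 15° one. The first swing overshot: a near look put the pointer about 3.5 mm past the dot. I regripped and turned back 0.023 rad. Wrist and side cameras together then put the tip about 0.3 mm from the dot's centre. The wrist view after locking still shows the tip and dot at the offset expected when they are in line.
- **Lock:** I turned the knob into line with its slot, and it moved down 11.2 mm against about 13 N. I then turned it clockwise and let go. The bar measures about 1.40–1.44 rad past the slot, and its top in the side view fits the pin being down (row 278; about 275 if it were up).
- **Disagreement:** the height I first assumed for the pointer needle (63 mm) did not fit both cameras. Triangulation gave about 85 mm, and I used that.
- **At hand-in:** the gripper was open and clear of everything, with the measured force near zero. I did not measure the bystanders again; the arm's moves were planned to stay clear of them and I saw none disturbed.

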